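# Balance a loaded beam on the fulcrum and mark its balance point

### The job

The closed square beam hides a slug, so its balance point is unknown: nudge it lightly by its low end, a little at a time and without gripping or lifting it, across the fulcrum of the balance stand until it tips up and stays level by itself on the fulcrum alone, with nothing touching it. Then mark the balance point: gently set the loose saddle-shaped rider astride the beam, centred directly above the fulcrum, leaving the beam level. Leave the bottles, the slide case and the mouse where they are.

Things in the scene. Friction and masses are not known exactly. Their poses are not given: they have to be found in the camera images.
- stand: balance stand, fixed to the bench: aluminium base plate 70 x 270 x 10 mm with the fulcrum in its middle, a round steel rest near each end and upright guide cheeks on the -y half. Origin at the centre of its underside; y runs along the beam, z up. Keep clear of the black cabinet, 140 mm high, right of the stand and behind the rider
- rest (a point): top of the round steel rest (axis along x, radius 6 mm) on the stand's -y half, 100 mm from the fulcrum and 10 mm lower than it; an equal rest stands at +100 mm. Guide cheeks 14 mm long in y stand on both sides of the beam here and 50 mm nearer to the fulcrum, tops 70 mm above the bench, 2 mm clear of the beam each side
- fulcrum (a point): middle of the fulcrum's flat top, 60 mm above the bench; the flat measures 10 mm along the beam (y) by 20 mm across; axes as the stand's. The untouched beam tips level and stays once its balance point is 1 to 9 mm past the flat's -y edge; beyond the +y edge it tips down the other way
- beam: closed square aluminium tube with black end plugs, 20 x 280 x 20 mm, about 0.4 kg. Origin at its geometric centre, y along it towards the raised end (same sense as the stand's y). It starts slanting by about 0.1 rad, its -y part low on the -y rest. The balance point lies anywhere within 25 mm either side of its centre and starts 2.5 to 10 cm short (-y) of the fulcrum. Friction and mass vary
- low_end (a point): middle of the end face of the beam's low (-y) end, 140 mm from its centre, 20 x 20 mm: push here towards +y, level or along the beam. A finger that presses on it also holds it down by friction, so the beam tips only when the finger is backed off; the end then rises by about 10 to 17 mm
- rider: steel saddle (upside-down U) with a black square post on top, standing on its legs, 30 g. Origin at the centre of its underside, z up. Legs 14 mm high, 20 mm long (y), gap between them 26 mm in x, to sit astride the beam, its y along the beam. Bridge 36 x 20 mm, 14 to 19 mm above the origin; grip post 14 x 14 mm, 19 to 53 mm above it. On the level beam its origin is 6 mm above the fulcrum's top
- amber_reagent: small orange reagent bottle with red cap, 36 mm across, 75 mm high, to be left alone; origin at its underside
- buffer_b: white buffer bottle, 44 mm across, 90 mm high, to be left alone; origin at its underside
- slide_case: small green slide box 30 x 85 x 34 mm, to be left alone; origin at its underside
- mouse_desk: black computer mouse 104 x 56 x 37 mm, to be left alone; origin at its underside
Not all that is in view belongs to the job. What is shaped like the rider but brown or purple is not meant.

How it is judged:
On the way:
1. the beam lies level on the fulcrum alone, untouched by the robot and without the rider (angle between beam's own y axis and vertical between 1.5358 and 1.6058 rad and z of beam in the frame of fulcrum between 0.006 and 0.014 m and x of beam in the frame of fulcrum between -0.012 and 0.012 m and contact force between beam and the arm below 0.05 N and contact force between beam and the fingers below 0.05 N and contact force between beam and rider below 0.05 N and linear speed of beam below 0.02 m/s), for 0.3 s.
At the end, for the whole second after the job is handed in: the beam rests level (within 0.035 rad) on the fulcrum alone, and the rider sits upright (within 0.1 rad) astride it, fully down, its centre within 6 mm of the fulcrum's middle along the beam; both at rest and released (angle between beam's own y axis and vertical between 1.5358 and 1.6058 rad and z of beam in the frame of fulcrum between 0.006 and 0.014 m and x of beam in the frame of fulcrum between -0.012 and 0.012 m and y of rider in the frame of fulcrum between -0.006 and 0.006 m and x of rider in the frame of beam between -0.006 and 0.006 m and z of rider in the frame of fulcrum between 0.002 and 0.01 m and angle between rider's own z axis and vertical below 0.1 rad and linear speed of each of rider, beam below 0.01 m/s); the robot touches nothing.
It fails at once if the beam is gripped or pushed with more than 15 N (contact force between beam and the fingers above 15 N or contact force between beam and the arm above 15 N).
It fails at once if the rider is pressed on the beam with more than 25 N (contact force between rider and beam above 25 N).
It fails at once if the beam is lifted off the fulcrum or falls off the stand (z of beam in the frame of fulcrum above 0.03 m or z of beam in the frame of fulcrum below -0.02 m).
It fails at once if a bottle, the slide case or the mouse is moved more than 2 cm (distance of any of amber_reagent, buffer_b, slide_case, mouse_desk from where it was at the start of the episode above 0.02 m).
It also fails if it takes over 72 s, if anything falls off the work surface, if the arm or the gripper's body presses on something with over 40 N, if the wrist force passes 120 N, or if a joint passes its speed limit or range.

### The arm

A 6-joint arm with a two-finger parallel gripper is mounted at the origin on a cart in front of the work surface, level with it; the furniture and walls round the work are solid. World frame = base frame: x ahead of the robot, y to its left, z up, the work surface at z = 0. Lengths are in m, angles in rad, forces in N, time in s.
With the tool pointing down it reaches from about 0.275 to 0.75 m from the base axis. Payload 10.2 kg.
Tool frame: the origin (TCP) lies at the very end of the fingers, on their centre line; the grasp point (between the pads) lies env.grip_depth behind it (env.grip_depth is the distance from the TCP to the grasp point, in m); y points along the fingers, x is the direction in which the jaws open and shut, and the axes are right-handed (so a half turn about y gives the same grasp; the last joint's range is limited). The gripper opens to 88 mm and grips with 3 to 60 N. Pads are 18 mm wide; open, the fingers measure 123 mm over their backs; the gripper's body (75 mm by 187 mm) begins 45 mm behind the grasp point.
Start: joints at [-1.558, 0.313, 1.498, -0, 1.331, -0.223], TCP at [0.123, -0.51, 0.239] pointing down, gripper open.
Joint ranges: [-2.94, 2.94], [-0.97, 2.17], [0.19, 2.56], [-1.23, 4.37], [0.02, 3.11], [-2.88, 2.88]. Speed limits (rad/s): [2.39, 2.39, 3.01, 3.14, 3.14, 3.14].

### API

Orientations are given as a unit quaternion [x, y, z, w].
In Python, from cell import sensors, imaging, env gives the robot as it stands.
- The arm moves only by the tool drive_tool, never from a script. Its argument "deltas" is a list of rows, each a list of 7 numbers: the shift along the tool's x, y, z in mm, then the turn, a rotation vector about the tool's x, y, z in rad, then the opening, from 0 (shut) to 1 (fully open). A call has 1 to 8 rows; each row is the pose to reach, as a shift and turn from the pose measured when the call began, along the tool's axes at that moment; what a row does not reach only later rows make up. A row lasts 1/12 s, in which the tool goes at most 41.7 mm and 7.16 degrees, less where a joint would pass 70% of its speed; a pose out of reach is approached as far as the arm can. A call with a gripper value outside its range is refused whole. The fingers move at their own pace and stop on an object; "squeeze" is the grip in N (left out, the last holds). Time passes only in rows, so rows that repeat a pose let the fingers close. It gives the time, the measured TCP pose, the force and the opening at its end, in the units of the state.
- sensors.sense(): the state, without advancing time (a new reading comes with each control period).
- imaging.capture(name): name is "scene" or "top"; returns a dict with "img" (480x640x3 uint8, red, green, blue), "range_z" (480x640 float32, m along the optical axis (not along the pixel's ray), 0 where there is no reading), "intrinsics" (3x3 intrinsics, pixels), "distortion" ([k1, k2, p1, p2, k3] as OpenCV has them; the pictures are not rectified), "pose" (4x4, takes a point from camera to world coordinates). Camera axes: x right, y down, z forward; pixel columns grow to the right and rows downward; lengths in m; the calibration is good to about 2 mm. A picture is of the moment at which its call begins.
- env.job_done(): hands the job in, once; it reports no verdict.
The state is a dict: "time": time; "joint_pos": joint angles; "joint_vel": joint speeds; "joint_efforts": joint torques, N m; "tool_pos": TCP position; "tool_rot": TCP orientation; "contact_force": force on the tool from outside, world axes, zero at the start; "moment": the same for the moment, N m; "finger_gap": opening from 0.0 (shut) to 1.0 (fully open).
Only numpy, scipy, OpenCV 4.12 (cv2) and the standard library are available. Lean on these libraries where they do the work, as an engineer would, in place of code of your own. Each camera call takes 0.05 s, during which the arm holds its last target.

## Working session

There is one attempt and no reset: what is moved stays moved. The work goes in short steps, Python scripts to look and compute and a tool call to move; the robot and the scene stay as the last step left them, time stands still between calls to the robot, and variables do not carry over. Pictures are saved under pics/ and viewed, and the job is handed in when it is done.

Besides the shell and the picture viewer there is one more tool, called after "Call:" as a command line: name --pt "numbers of a row" for each row, then --argument value for the rest. drive_tool: Moves the arm, as the interface text tells. Its arguments: {"type":"object","properties":{"deltas":{"type":"array"},"squeeze":{"type":"number"}},"required":["deltas"]}

```bash
ls; mkdir -p pics; python3 - <<'E'
from cell import sensors, imaging, env
import cv2,numpy as np
print(sensors.sense(), env.grip_depth)
for n in("scene","top"):
    c=imaging.capture(n); cv2.imwrite(f"pics/{n}0.png",c["img"][:,:,::-1]); np.savez(f"pics/{n}0.npz",**c)
    print(n,c["intrinsics"],c["distortion"],c["pose"])
E
```

```text
pics
{'time': 0.0, 'joint_pos': array([-1.55841321e+00,  3.13399346e-01,  1.49841832e+00,  1.74068326e-05,
        1.33099214e+00, -2.23372815e-01]), 'joint_vel': array([-0.00079294, -0.00015137, -0.00239123,  0.00185663,  0.00139666,
        0.00077386]), 'joint_efforts': array([-4.47079965e-04, -4.02208114e+01, -2.52265495e+01,  6.94326404e-02,
        3.52218118e-02, -9.27652673e-05]), 'tool_pos': array([ 0.12263167, -0.51023026,  0.23819405]), 'tool_rot': array([-0.55499339,  0.43799461, -0.4374628 ,  0.55567018]), 'contact_force': array([ 0.51277236, -0.01131577, -0.02684592]), 'moment': array([-0.06147982, -0.04929836,  0.04033603]), 'finger_gap': 1.0016221697151737} 0.0187
scene [[543.05064533   0.         310.49244227]
 [  0.         543.05064533 252.84656565]
 [  0.           0.           1.        ]] [-0.06933974  0.          0.          0.          0.        ] [[-0.69964764 -0.4124425   0.58342469 -0.20681479]
 [-0.7144846   0.40641457 -0.56950764  0.78447842]
 [-0.00222314 -0.81530263 -0.57903081  0.84369945]
 [ 0.          0.          0.          1.        ]]
top [[467.28603154   0.         322.59670588]
 [  0.         467.28603154 237.24789224]
 [  0.           0.           1.        ]] [-0.0276772  0.         0.         0.         0.       ] [[-0.02427386 -0.99613917  0.08436553  0.47934403]
 [-0.99968075  0.0235947  -0.00903811  0.00952331]
 [ 0.00701264 -0.08455798 -0.99639388  0.98862101]
 [ 0.          0.          0.          1.        ]]
```

View pics/scene0.png

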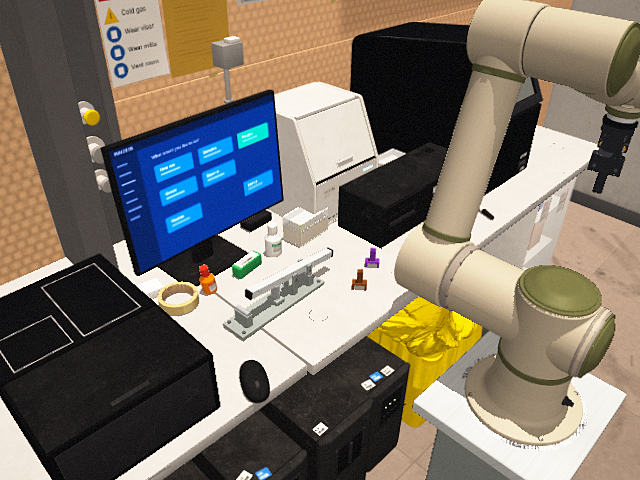

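View pics/top0.png

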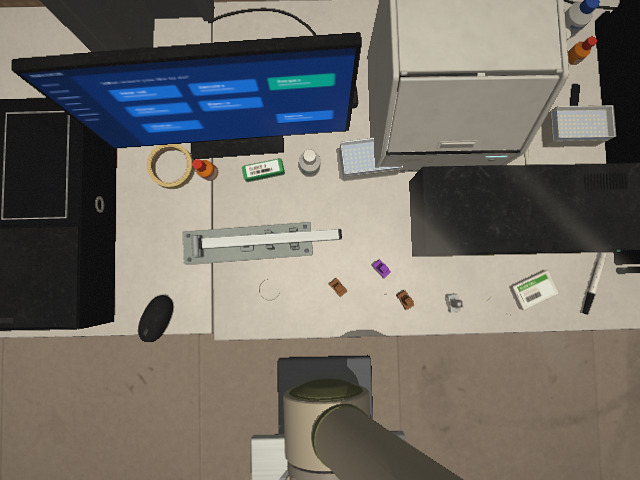

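The scene shows the stand with the beam at top px (197–341, 238). Its low end looks like the right end (341,235). Rider candidates in the top view are brown (338,287), brown (405,299), purple (381,268) and steel grey (454,302). I choose the grey one by its description and check it in a crop.

```bash
cat > h.py <<'E'
import numpy as np,cv2
from cell import sensors,imaging,env
from scipy.spatial.transform import Rotation as R
def cap(n,save=None):
    c=imaging.capture(n)
    if save: cv2.imwrite(f"pics/{save}.png",c["img"][:,:,::-1]); np.savez(f"pics/{save}.npz",**c)
    return c
def load(s): return dict(np.load(f"pics/{s}.npz"))
def ray(c,uv):
    p=cv2.undistortPoints(np.array(uv,float).reshape(-1,1,2),c["intrinsics"],c["distortion"])[:,0]
    return np.c_[p,np.ones(len(p))]
def atz(c,uv,z):
    d=ray(c,uv)@c["pose"][:3,:3].T; o=c["pose"][:3,3]
    return o+d*((z-o[2])/d[:,2])[:,None]
def cloud(c):
    h,w=c["range_z"].shape
    vv,uu=np.mgrid[:h,:w]
    P=ray(c,np.c_[uu.ravel(),vv.ravel()])*c["range_z"].reshape(-1,1)
    P=P@c["pose"][:3,:3].T+c["pose"][:3,3]
    P[c["range_z"].ravel()==0]=np.nan
    return P.reshape(h,w,3)
def proj(c,P):
    M=np.linalg.inv(c["pose"]); r,_=cv2.Rodrigues(M[:3,:3])
    return cv2.projectPoints(np.array(P,float).reshape(-1,1,3),r,M[:3,3],c["intrinsics"],c["distortion"])[0][:,0]
def crop(c,u0,v0,u1,v1,k,name):
    im=cv2.resize(c["img"][v0:v1,u0:u1,::-1],None,fx=k,fy=k,interpolation=cv2.INTER_CUBIC)
    cv2.imwrite(f"pics/{name}.png",im)
E
python3 - <<'E'
from h import *
t=load("top0");s=load("scene0")
crop(t,175,215,355,275,4.4,"c_stand")
crop(t,320,250,480,320,5,"c_rider")
crop(s,215,235,345,340,6,"c_sc")
P=cloud(t)
for u in range(195,346,6): print(u,P[234 if u>300 else 240,u].round(4),P[237,u].round(4))
for v in range(290,316,3): print(v,[tuple(P[v,u].round(3)) for u in range(446,464,4)])
E
```

```text
195 [0.5592 0.2578 0.0516] [0.5654 0.2583 0.0496]
201 [0.5556 0.2359 0.0904] [0.5674 0.2524 0.0251]
207 [0.5555 0.2248 0.0885] [0.5684 0.2434 0.0107]
213 [0.5551 0.2129 0.0899] [0.5679 0.2301 0.0136]
219 [0.5552 0.2023 0.0853] [0.5609 0.2019 0.0869]
225 [0.555  0.1906 0.0853] [0.561  0.1911 0.0828]
231 [0.5548 0.1791 0.0844] [0.5606 0.1791 0.0842]
237 [0.5547 0.168  0.0817] [0.5605 0.1677 0.0828]
243 [0.5544 0.1563 0.0815] [nan nan nan]
249 [0.5543 0.1449 0.0797] [0.56   0.1445 0.0822]
255 [0.5541 0.1333 0.0792] [0.5599 0.1331 0.0801]
261 [0.5537 0.1215 0.0799] [0.5599 0.1218 0.0764]
267 [0.5536 0.1099 0.0786] [0.5596 0.11   0.0773]
273 [0.5537 0.0987 0.0742] [0.5594 0.0984 0.0758]
279 [0.5534 0.0869 0.0741] [0.5592 0.0867 0.0748]
285 [0.5532 0.0752 0.0729] [0.5591 0.0751 0.0732]
291 [0.5529 0.0634 0.0735] [0.559  0.0634 0.0716]
297 [0.5528 0.0518 0.0704] [0.5587 0.0516 0.0712]
303 [0.5646 0.0397 0.0688] [0.5585 0.0398 0.0702]
309 [0.5643 0.0279 0.0688] [0.5586 0.0281 0.0656]
315 [0.5644 0.0161 0.0651] [0.5583 0.0162 0.0667]
321 [0.5639 0.0042 0.0675] [0.5582 0.0043 0.0642]
327 [ 0.5
[... 2248 characters left out ...]
oat64(-0.274), np.float64(0.023)), (np.float64(0.407), np.float64(-0.288), np.float64(0.004))]
311 [(np.float64(0.401), np.float64(-0.255), np.float64(-0.0)), (np.float64(0.402), np.float64(-0.259), np.float64(0.017)), (np.float64(0.402), np.float64(-0.266), np.float64(0.021)), (np.float64(0.402), np.float64(-0.275), np.float64(0.02)), (np.float64(0.4), np.float64(-0.288), np.float64(0.002))]
314 [(np.float64(0.395), np.float64(-0.255), np.float64(0.002)), (np.float64(0.395), np.float64(-0.262), np.float64(0.005)), (np.float64(0.394), np.float64(-0.272), np.float64(-0.001)), (np.float64(0.394), np.float64(-0.281), np.float64(-0.0)), (np.float64(0.394), np.float64(-0.289), np.float64(0.001))]
```

View pics/c_stand.png

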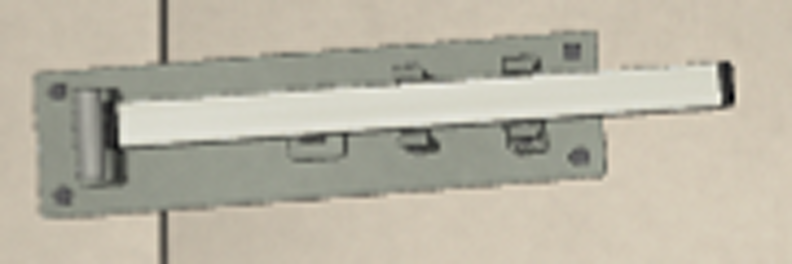

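View pics/c_rider.png

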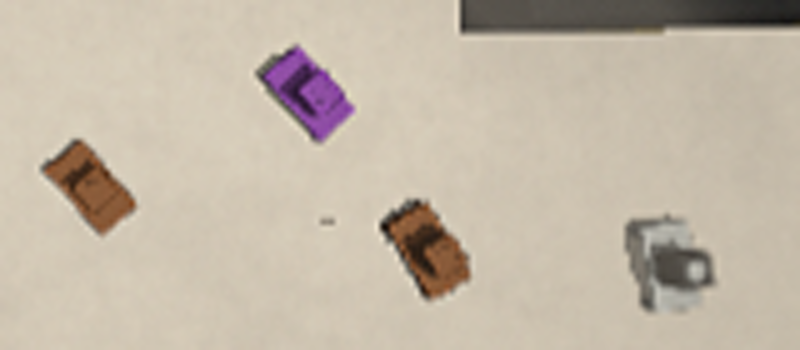

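View pics/c_sc.png

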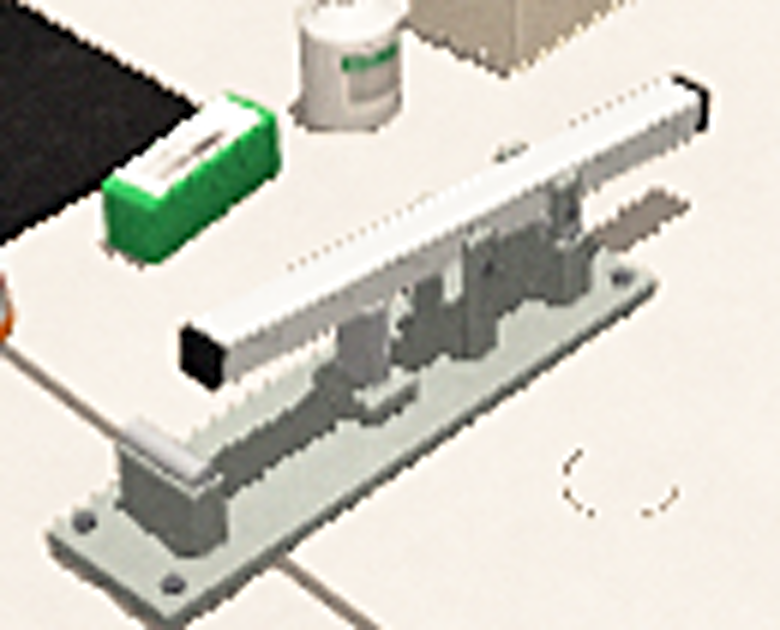

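```bash
python3 - <<'E'
from h import *
t=load("top0")
f=lambda a,k,u0,v0:(np.array(a)/k)+[u0,v0]
# resize centre offset ~ (x+.5)/k-.5
C=f(np.array([(36,72),(42,217),(605,178),(597,30)])+.5,4.4,174.5,214.5)
W=atz(t,C,0.010);print(W.round(4),W.mean(0).round(4), "yawlong",[np.degrees(np.arctan2(-(a-b)[0],(a-b)[1])).round(2) for a,b in((W[0],W[3]),(W[1],W[2]))],np.linalg.norm(W[0]-W[3]),np.linalg.norm(W[0]-W[1]))
# segment base plate by colour to refine
P=cloud(t)
m=(P[...,2]>.052)&(P[...,2]<.1)&(P[...,0]>.53)&(P[...,0]<.59)&(P[...,1]>-.06)&(P[...,1]<.245)
Q=P[m]; 
A=np.c_[Q[:,1],np.ones(len(Q))]
k=np.linalg.lstsq(A,Q[:,2],rcond=None)[0];
r=Q[:,2]-A@k; q=np.abs(r)<.005; k=np.linalg.lstsq(A[q],Q[q,2],rcond=None)[0]
print("slope",k, "n",q.sum())
Q=Q[q]; rect=cv2.minAreaRect(Q[:,:2].astype(np.float32)*1000); print(rect)
kx=np.linalg.lstsq(A[q],Q[:,0],rcond=None)[0];print("x(y)",kx, Q[:,1].min(),Q[:,1].max())
# rider
m=(P[...,2]>.01)&(P[...,0]>.38)&(P[...,0]<.45)&(P[...,1]>-.30)&(P[...,1]<-.24)
Q=P[m];b=Q[Q[:,2]<.03];p=Q[Q[:,2]>.045]
print("bridge",cv2.minAreaRect(b[:,:2].astype(np.float32)*1000),b.mean(0),"post",p.mean(0),len(p),np.median(p,0))
E
```

```text
[[0.5824 0.2945 0.01  ]
 [0.513  0.2916 0.01  ]
 [0.5253 0.0235 0.01  ]
 [0.5963 0.0258 0.01  ]] [0.5542 0.1589 0.01  ] yawlong [np.float64(2.95), np.float64(2.61)] 0.26914217160130127 0.06943720315818898
slope [0.10454584 0.06537268] n 1546
((558.362060546875, 103.10074615478516), (36.068153381347656, 278.3168640136719), 0.8727386593818665)
x(y) [-0.05254693  0.56201268] -0.03593185592975783 0.2421492975714378
bridge ((418.31646728515625, -266.9756774902344), (36.21104431152344, 20.3341007232666), 7.391712188720703) [ 0.41939788 -0.26485697  0.02058012] post [ 0.4184942  -0.26583938  0.05453731] 56 [ 0.4186999  -0.26547     0.05495281]
```

```bash
cat >> h.py <<'E'
YAW=np.radians(2.8); F=np.array([.5542,.1589,.06]); SX=np.array([np.cos(YAW),np.sin(YAW),0]); SY=np.array([-np.sin(YAW),np.cos(YAW),0])
def goalR(jaw): # jaw: world dir of tool x, tool y down
    x=np.array(jaw,float);x/=np.linalg.norm(x);y=np.array([0,0,-1.]);return R.from_matrix(np.c_[x,y,np.cross(x,y)])
def delta(goal,Rg):
    s=sensors.sense();T=R.from_quat(s["tool_rot"])
    d=T.inv().apply(np.array(goal)-s["tool_pos"])*1000
    w=(T.inv()*Rg).as_rotvec()
    print("t",round(s["time"],2),"pos",s["tool_pos"].round(4),"d mm",d.round(1),"rot",w.round(3),"n rows>=",max(np.linalg.norm(d)/41.7,np.degrees(np.linalg.norm(w))/7.16).round(1))
    return d,w
E
python3 - <<'E'
from h import *
s=sensors.sense();print(R.from_quat(s["tool_rot"]).as_matrix().round(3))
for sg in(1,-1): delta([.561,-.075,.12],goalR(sg*SX))
t=load("top0");P=cloud(t)
print("cab",[P[v,u].round(3) for v,u in((245,420),(200,420),(252,450),(175,415))])
E
```

```text
[[ 0.234 -0.     0.972]
 [-0.972  0.001  0.234]
 [-0.001 -1.     0.   ]]
t 0.1 pos [ 0.1226 -0.5103  0.2382] d mm [-320.7  118.7  527.9] rot [-1.000e-03 -1.384e+00 -1.000e-03] n rows>= 15.1
t 0.1 pos [ 0.1226 -0.5103  0.2382] d mm [-320.7  118.7  527.9] rot [ 1.000e-03  1.758e+00 -1.000e-03] n rows>= 15.1
cab [array([ 0.536, -0.185,  0.095]), array([ 0.62 , -0.185,  0.113]), array([ 0.519, -0.23 ,  0.14 ]), array([ 0.676, -0.185,  0.076])]
```

Call:
drive_tool --pt "-20 0 33 0 -0.0865 0 0" --pt "-40 0 66 0 -0.173 0 0" --pt "-60 0 99 0 -0.26 0 0" --pt "-80 0 132 0 -0.346 0 0" --pt "-100 0 165 0 -0.4325 0 0" --pt "-120 0 198 0 -0.519 0 0" --pt "-140 0 231 0 -0.6055 0 0" --pt "-160 0 264 0 -0.692 0 0" --squeeze 10

```text
time: 0.77
tool_pos: [0.3429, -0.2913, 0.2384]
tool_rot: [-0.671, 0.222, -0.222, 0.672]
contact_force: [0.6, -0.9, -0.3]
finger_gap: 0.419
```

```bash
python3 - <<'E'
from h import *
delta([.561,-.075,.2],goalR(SX)); print(sensors.sense())
E
```

```text
t 0.77 pos [ 0.3429 -0.2913  0.2384] d mm [ 46.1  38.6 303.7] rot [-0.001 -0.688 -0.001] n rows>= 7.4
{'time': 0.7667, 'joint_pos': array([-9.66133739e-01,  1.47217002e-01,  1.70860546e+00,  6.66505307e-04,
        1.28698147e+00, -3.27336348e-01]), 'joint_vel': array([ 1.04220216,  0.0544085 , -0.0654206 ,  0.00325149,  0.00577026,
        0.00440902]), 'joint_efforts': array([ -6.65327847, -33.68088126, -23.64059508,   0.03438241,
         0.17311047,  -0.04053201]), 'tool_pos': array([ 0.34285988, -0.29131867,  0.23838214]), 'tool_rot': array([-0.67088495,  0.22229671, -0.22188576,  0.67176207]), 'contact_force': array([ 0.60661709, -0.87131564, -0.31290388]), 'moment': array([-0.02696028, -0.07847588,  0.03365677]), 'finger_gap': 0.41910310735347256}
```

Call:
drive_tool --pt "6 0 38 0 -0.086 0 0" --pt "12 0 76 0 -0.172 0 0" --pt "17 3 114 0 -0.258 0 0" --pt "23 10 152 0 -0.344 0 0" --pt "29 17 190 0 -0.43 0 0" --pt "35 24 228 0 -0.516 0 0" --pt "40 31 266 0 -0.602 0 0" --pt "46 38 304 0 -0.688 0 0"

```text
time: 1.43
tool_pos: [0.562, -0.0728, 0.2]
tool_rot: [-0.706, -0.019, 0.019, 0.707]
contact_force: [0.0, -1.0, 1.7]
finger_gap: 0.008
```

```bash
python3 - <<'E'
from h import *
delta([.5645,-.075,.045],goalR(SX))
cap("top","top1");s=cap("scene","scene1");crop(s,180,170,420,350,3.3,"c1")
E
```

```text
t 1.43 pos [ 0.562  -0.0728  0.2   ] d mm [  2.5 155.   -2.5] rot [-0.001  0.005 -0.001] n rows>= 3.7
```

View pics/top1.png

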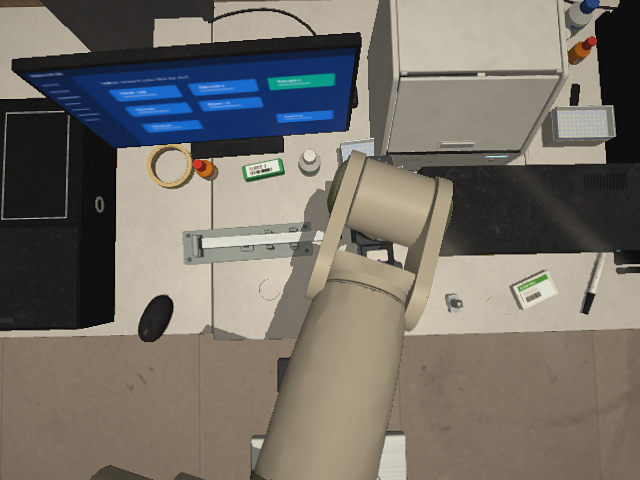

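View pics/c1.png

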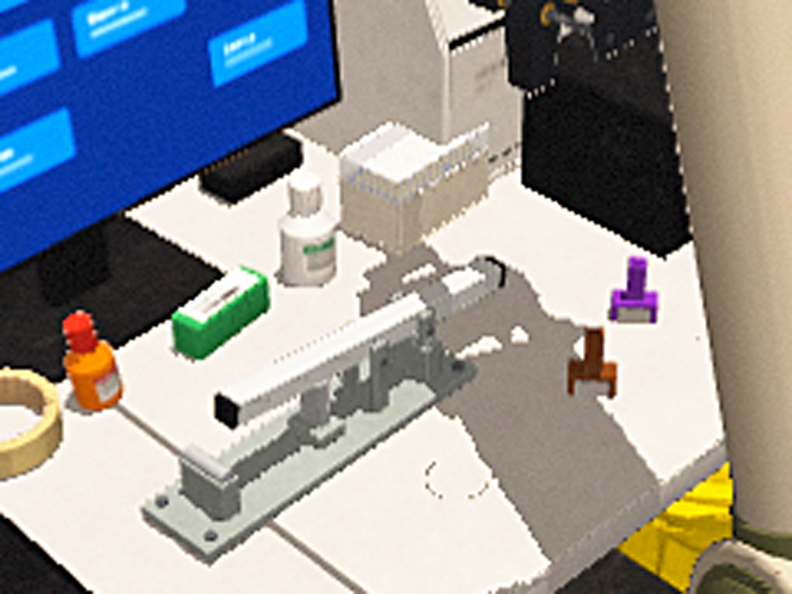

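Call:
drive_tool --pt "1 40 -1 0 0.002 0 0" --pt "2 80 -2 0 0.005 0 0" --pt "2.5 120 -2.5 0 0.005 0 0" --pt "2.5 155 -2.5 0 0.005 0 0" --pt "2.5 155 -2.5 0 0.005 0 0"

```text
time: 1.95
tool_pos: [0.561, -0.0723, 0.0375]
tool_rot: [-0.704, -0.013, 0.022, 0.709]
contact_force: [-0.2, 0.2, -1.4]
finger_gap: 0.005
```

```bash
cat >> h.py <<'E'
def beam(c=None):
    c=c or cap("top"); P=cloud(c)
    rel=P-F; a=rel@SY; x=rel@SX
    m=(P[...,2]>.052)&(P[...,2]<.105)&(abs(x)<.014)&(a>-.21)&(a<.215)
    Q=np.c_[a[m],P[m][:,2],x[m]]
    k=np.polyfit(Q[:,0],Q[:,1],1)
    for i in range(6):
        r=Q[:,1]-np.polyval(k,Q[:,0]); q=abs(r)<max(.004,.012-.002*i); k=np.polyfit(Q[q,0],Q[q,1],1)
    Q=Q[q]; hi=np.percentile(Q[:,0],[.3,99.7])
    print("BEAM slope %.4f z@fulc %.4f n %d ends a %.4f %.4f (max %.4f) xmean %.4f"%(k[0],np.polyval(k,0),len(Q),hi[0],hi[1],Q[:,0].max(),Q[:,2].mean()))
def tcp():
    s=sensors.sense();r=s["tool_pos"]-F;T=R.from_quat(s["tool_rot"]).as_matrix()
    print("t %.2f TCP stand x %.4f y %.4f z %.4f"%(s["time"],r@SX,r@SY,s["tool_pos"][2]),"F",s["contact_force"].round(2),"toolz.SY",(T[:,2]@SY).round(4),"toolx.SX",(T[:,0]@SX).round(4))
E
python3 - <<'E'
from h import *
beam(load("top0"));beam(load("top1"));beam();tcp()
s=cap("scene","s2");crop(s,180,170,420,350,3.3,"c2")
print((np.array([.564,-.0365,.06])-F)@SY)
E
```

```text
BEAM slope 0.1041 z@fulc 0.0821 n 1472 ends a -0.1945 0.0829 (max 0.0834) xmean -0.0003
BEAM slope 0.1045 z@fulc 0.0821 n 1298 ends a -0.1649 0.0829 (max 0.0839) xmean -0.0003
BEAM slope 0.1045 z@fulc 0.0822 n 1324 ends a -0.1652 0.0829 (max 0.0836) xmean -0.0003
t 2.00 TCP stand x -0.0025 y -0.2319 z 0.0414 F [ 0.37 -0.67  0.55] toolz.SY 1.0 toolx.SX 1.0
-0.19564544698051325
```

View pics/c2.png

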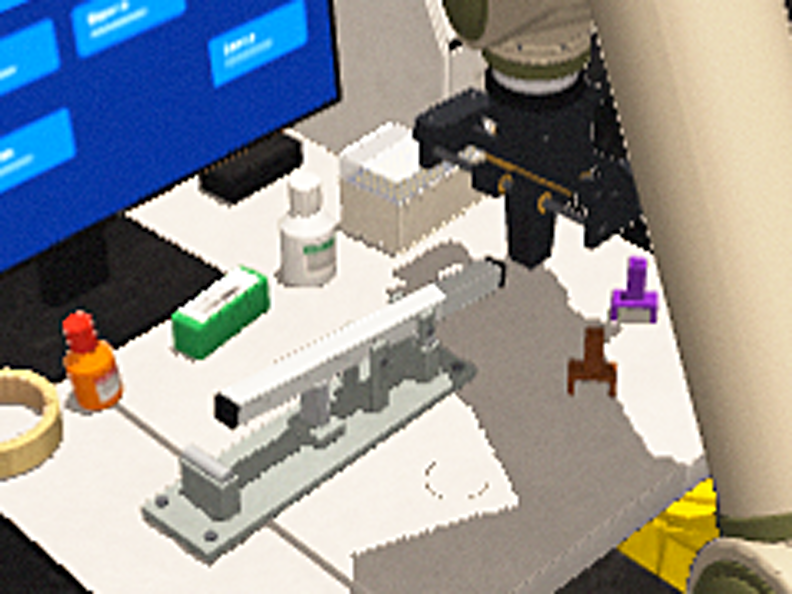

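Call:
drive_tool --pt "2.5 0 8 0 0 0 0" --pt "2.5 0 16 0 0 0 0" --pt "2.5 0 21 0 0 0 0" --pt "2.5 0 23 0 0 0 0" --pt "2.5 0 25 0 0 0 0" --pt "2.5 0 27 0 0 0 0" --pt "2.5 0 29 0 0 0 0" --pt "2.5 0 31 0 0 0 0"

```text
time: 2.72
tool_pos: [0.5661, -0.0431, 0.0447]
tool_rot: [-0.706, -0.017, 0.019, 0.707]
contact_force: [0.4, -5.8, 2.2]
finger_gap: 0.003
```

```bash
python3 - <<'E'
from h import *
beam();tcp();delta([.561,0,.045],goalR(SX))
E
```

```text
BEAM slope 0.1060 z@fulc 0.0822 n 1116 ends a -0.1530 0.0861 (max 0.0873) xmean -0.0000
t 2.77 TCP stand x 0.0021 y -0.2020 z 0.0447 F [ 0.51 -4.18  1.91] toolz.SY 1.0 toolx.SX 1.0
t 2.77 pos [ 0.5661 -0.0427  0.0447] d mm [-3.  -0.2 42.9] rot [-0.002  0.002 -0.002] n rows>= 1.0
```

Call:
drive_tool --pt "-1 0 2.5 0 0 0 0" --pt "-2 0 5.5 0 0 0 0" --pt "-2 0 8.5 0 0 0 0" --pt "-2 0 11.5 0 0 0 0" --pt "-2 0 14.5 0 0 0 0" --pt "-2 0 17.5 0 0 0 0" --pt "-2 0 20 0 0 0 0" --pt "-2 0 22 0 0 0 0"

```text
time: 3.43
tool_pos: [0.5638, -0.022, 0.0457]
tool_rot: [0.707, 0.018, -0.018, -0.707]
contact_force: [-0.6, -8.4, 5.6]
finger_gap: 0.004
```

```bash
python3 - <<'E'
from h import *
beam();tcp()
E
```

```text
BEAM slope 0.1226 z@fulc 0.0840 n 1062 ends a -0.0943 0.1060 (max 0.1069) xmean 0.0026
t 3.48 TCP stand x 0.0007 y -0.1808 z 0.0457 F [ 0.18 -5.45  5.09] toolz.SY 1.0 toolx.SX 1.0
```

Call:
drive_tool --pt "0 -0.5 -1 0 0 0 0" --pt "0 -1 -3 0 0 0 0" --pt "0 -1 -5 0 0 0 0" --pt "0 -1 -5 0 0 0 0"

```text
time: 3.82
tool_pos: [0.5638, -0.0269, 0.0465]
tool_rot: [-0.707, -0.018, 0.018, 0.707]
contact_force: [-0.2, -0.5, -0.2]
finger_gap: 0.005
```

```bash
python3 - <<'E'
from h import *
beam();tcp()
cap("top","top3");s=cap("scene","s3");crop(s,180,170,420,350,3.3,"c3")
E
```

```text
BEAM slope 0.1045 z@fulc 0.0821 n 1109 ends a -0.1018 0.1074 (max 0.1077) xmean 0.0027
t 3.87 TCP stand x 0.0006 y -0.1859 z 0.0465 F [-0.3  -0.34  0.22] toolz.SY 1.0 toolx.SX 1.0
```

View pics/c3.png

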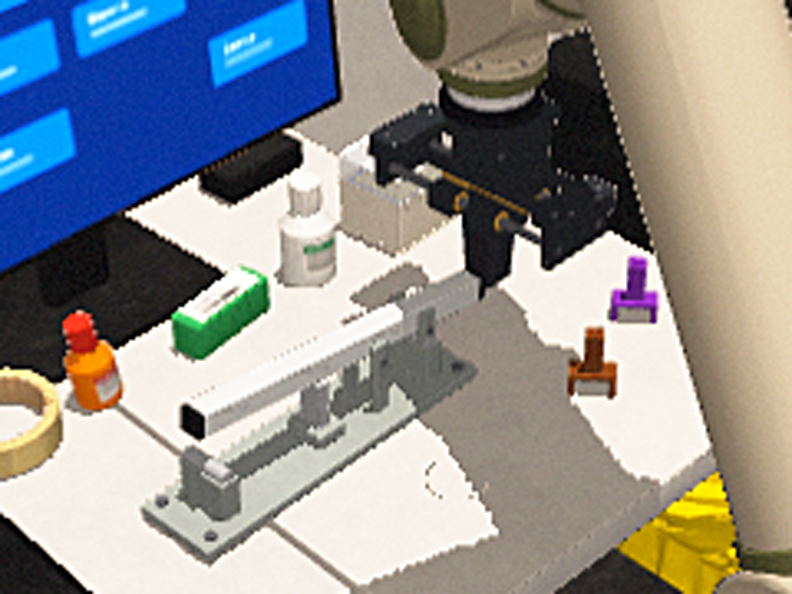

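View pics/top3.png

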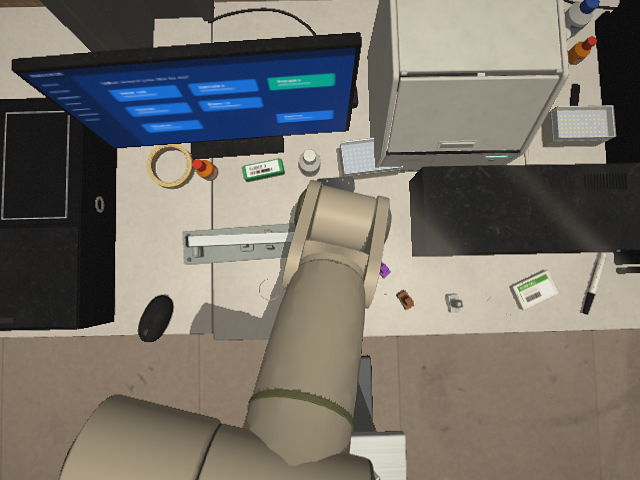

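Call:
drive_tool --pt "0 0 3.5 0 0 0 0" --pt "0 -0.2 5.5 0 0 0 0" --pt "0 -0.5 7.5 0 0 0 0" --pt "0 -0.8 9.5 0 0 0 0" --pt "0 -0.8 7 0 0 0 0" --pt "0 -0.6 4.5 0 0 0 0" --pt "0 -0.5 4.5 0 0 0 0"

```text
time: 4.55
tool_pos: [0.5637, -0.0224, 0.047]
tool_rot: [-0.707, -0.018, 0.018, 0.707]
contact_force: [0.0, 0.5, -0.1]
finger_gap: 0.007
```

```bash
python3 - <<'E'
from h import *
beam();tcp()
E
```

```text
BEAM slope 0.1039 z@fulc 0.0821 n 1091 ends a -0.0957 0.1130 (max 0.1134) xmean 0.0028
t 4.60 TCP stand x 0.0006 y -0.1814 z 0.0469 F [ 0.33  0.37 -0.57] toolz.SY 1.0 toolx.SX 1.0
```

Call:
drive_tool --pt "0 0 3.5 0 0 0 0" --pt "0 -0.2 5.5 0 0 0 0" --pt "0 -0.5 7.2 0 0 0 0" --pt "0 -0.8 8.8 0 0 0 0" --pt "0 -0.8 6.5 0 0 0 0" --pt "0 -0.6 4 0 0 0 0" --pt "0 -0.5 4 0 0 0 0"

```text
time: 5.18
tool_pos: [0.5635, -0.0185, 0.0474]
tool_rot: [-0.707, -0.017, 0.018, 0.707]
contact_force: [0.5, -0.4, 0.1]
finger_gap: 0.008
```

```bash
python3 - <<'E'
from h import *
beam();tcp()
E
```

```text
BEAM slope 0.1015 z@fulc 0.0822 n 1088 ends a -0.1127 0.1164 (max 0.1173) xmean 0.0028
t 5.23 TCP stand x 0.0006 y -0.1776 z 0.0474 F [-0.51  0.25 -0.45] toolz.SY 1.0 toolx.SX 1.0
```

Call:
drive_tool --pt "0 0 3.5 0 0 0 0" --pt "0 -0.2 5.5 0 0 0 0" --pt "0 -0.5 7.2 0 0 0 0" --pt "0 -0.8 8.8 0 0 0 0" --pt "0 -0.8 6.5 0 0 0 0" --pt "0 -0.6 4 0 0 0 0" --pt "0 -0.5 4 0 0 0 0"

```text
time: 5.82
tool_pos: [0.5633, -0.0147, 0.0479]
tool_rot: [-0.707, -0.017, 0.018, 0.707]
contact_force: [0.7, 0.9, -0.1]
finger_gap: 0.008
```

```bash
python3 - <<'E'
from h import *
beam();tcp()
E
```

```text
BEAM slope 0.1017 z@fulc 0.0820 n 1068 ends a -0.0827 0.1206 (max 0.1209) xmean 0.0031
t 5.87 TCP stand x 0.0005 y -0.1737 z 0.0479 F [ 0.04 -0.4  -0.42] toolz.SY 1.0 toolx.SX 1.0
```

Call:
drive_tool --pt "0 0 3.5 0 0 0 0" --pt "0 -0.2 5.5 0 0 0 0" --pt "0 -0.5 7.2 0 0 0 0" --pt "0 -0.8 8.8 0 0 0 0" --pt "0 -0.8 6.5 0 0 0 0" --pt "0 -0.6 4 0 0 0 0" --pt "0 -0.5 4 0 0 0 0"

```text
time: 6.45
tool_pos: [0.5631, -0.0108, 0.0483]
tool_rot: [-0.706, -0.017, 0.017, 0.707]
contact_force: [0.8, 0.4, 0.1]
finger_gap: 0.007
```

```bash
python3 - <<'E'
from h import *
beam();tcp()
E
```

```text
BEAM slope 0.1036 z@fulc 0.0821 n 1059 ends a -0.0781 0.1239 (max 0.1247) xmean 0.0032
t 6.50 TCP stand x 0.0005 y -0.1698 z 0.0483 F [-0.2  -0.35  0.04] toolz.SY 1.0 toolx.SX 1.0
```

Call:
drive_tool --pt "0 0 3.5 0 0 0 0" --pt "0 -0.2 5.5 0 0 0 0" --pt "0 -0.5 7.2 0 0 0 0" --pt "0 -0.8 8.8 0 0 0 0" --pt "0 -0.8 6.5 0 0 0 0" --pt "0 -0.6 4 0 0 0 0" --pt "0 -0.5 4 0 0 0 0"

```text
time: 7.08
tool_pos: [0.5628, -0.0069, 0.0488]
tool_rot: [-0.706, -0.017, 0.017, 0.707]
contact_force: [-0.3, -0.8, -0.1]
finger_gap: 0.005
```

```bash
python3 - <<'E'
from h import *
beam();tcp()
E
```

```text
BEAM slope 0.1025 z@fulc 0.0821 n 1035 ends a -0.0726 0.1255 (max 0.1266) xmean 0.0034
t 7.13 TCP stand x 0.0005 y -0.1659 z 0.0487 F [ 0.36 -0.01 -0.18] toolz.SY 1.0 toolx.SX 1.0
```

Call:
drive_tool --pt "0 0 3.5 0 0 0 0" --pt "0 -0.2 5.5 0 0 0 0" --pt "0 -0.5 7.2 0 0 0 0" --pt "0 -0.8 8.8 0 0 0 0" --pt "0 -0.8 6.5 0 0 0 0" --pt "0 -0.6 4 0 0 0 0" --pt "0 -0.5 4 0 0 0 0"

```text
time: 7.72
tool_pos: [0.5626, -0.003, 0.0492]
tool_rot: [-0.706, -0.017, 0.017, 0.708]
contact_force: [0.7, 0.8, 0.6]
finger_gap: 0.004
```

```bash
python3 - <<'E'
from h import *
beam();tcp();s=cap("scene","s4");crop(s,180,170,420,350,3.3,"c4")
E
```

```text
BEAM slope 0.1024 z@fulc 0.0822 n 1026 ends a -0.0671 0.1294 (max 0.1305) xmean 0.0036
t 7.77 TCP stand x 0.0004 y -0.1620 z 0.0492 F [-0.   -0.7  -0.31] toolz.SY 1.0 toolx.SX 1.0
```

View pics/c4.png

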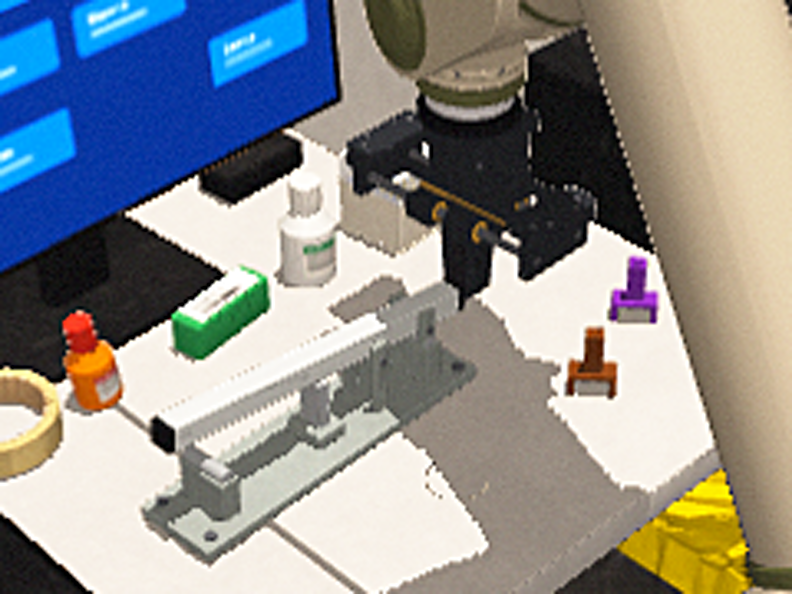

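Call:
drive_tool --pt "0 0 3.5 0 0 0 0" --pt "0 -0.2 5.5 0 0 0 0" --pt "0 -0.5 7.2 0 0 0 0" --pt "0 -0.8 8.8 0 0 0 0" --pt "0 -0.8 6.5 0 0 0 0" --pt "0 -0.6 4 0 0 0 0" --pt "0 -0.5 4 0 0 0 0"

```text
time: 8.4
tool_pos: [0.5624, 0.001, 0.0496]
tool_rot: [-0.706, -0.016, 0.017, 0.708]
contact_force: [0.4, 1.1, 0.5]
finger_gap: 0.004
```

```bash
python3 - <<'E'
from h import *
beam();tcp()
E
```

```text
BEAM slope -0.0501 z@fulc 0.0819 n 975 ends a -0.0638 0.1359 (max 0.1370) xmean 0.0037
t 8.45 TCP stand x 0.0004 y -0.1580 z 0.0496 F [-0.09  0.15 -0.39] toolz.SY 1.0 toolx.SX 1.0
```

Call:
drive_tool --pt "0 0 -3 0 0 0 0" --pt "0 0 -3 0 0 0 0"

```text
time: 8.62
tool_pos: [0.5625, -0.0023, 0.0496]
tool_rot: [-0.706, -0.016, 0.017, 0.708]
contact_force: [0.1, -0.2, 0.0]
finger_gap: 0.008
```

```bash
python3 - <<'E'
from h import *
beam();tcp()
s=cap("scene","s5");crop(s,180,170,420,350,3.3,"c5"); beam()
E
```

```text
BEAM slope 0.0435 z@fulc 0.0819 n 1022 ends a -0.0669 0.1345 (max 0.1362) xmean 0.0037
t 8.67 TCP stand x 0.0004 y -0.1613 z 0.0495 F [0.55 0.05 0.02] toolz.SY 1.0 toolx.SX 1.0
BEAM slope 0.0670 z@fulc 0.0819 n 1023 ends a -0.0668 0.1347 (max 0.1350) xmean 0.0037
```

View pics/c5.png

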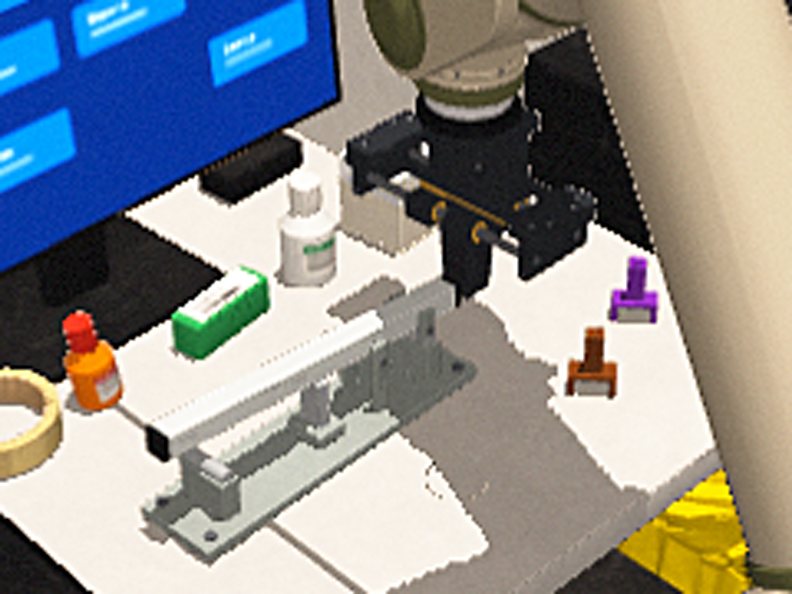

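Call:
drive_tool --pt "0 0 -2 0 0 0 0" --pt "0 0 -2 0 0 0 0" --pt "0 0 -2 0 0 0 0" --pt "0 0 -2 0 0 0 0" --pt "0 0 -2 0 0 0 0" --pt "0 0 -2 0 0 0 0"

```text
time: 9.27
tool_pos: [0.5625, -0.0039, 0.0496]
tool_rot: [-0.706, -0.016, 0.017, 0.708]
contact_force: [0.1, 0.3, -0.2]
finger_gap: 0.003
```

```bash
python3 - <<'E'
from h import *
beam();beam();tcp()
E
```

```text
BEAM slope -0.0158 z@fulc 0.0818 n 1029 ends a -0.0696 0.1366 (max 0.1374) xmean 0.0035
BEAM slope -0.0372 z@fulc 0.0819 n 1024 ends a -0.0698 0.1359 (max 0.1378) xmean 0.0035
t 9.37 TCP stand x 0.0004 y -0.1630 z 0.0496 F [0.71 0.84 0.15] toolz.SY 1.0 toolx.SX 1.0
```

Call:
drive_tool --pt "0 0 -8 0 0 0 0" --pt "0 0 -18 0 0 0 0" --pt "0 0 -28 0 0 0 0" --pt "0 -15 -34 0 0 0 0" --pt "0 -45 -36 0 0 0 0" --pt "0 -80 -36 0 0 0 0" --pt "0 -115 -36 0 0 0 0" --pt "0 -120 -36 0 0 0 0"

```text
time: 10.03
tool_pos: [0.5665, -0.0418, 0.1755]
tool_rot: [0.707, 0.019, -0.014, -0.707]
contact_force: [0.0, 0.8, 0.9]
finger_gap: 0.003
```

```bash
python3 - <<'E'
from h import *
beam();tcp();beam()
s=cap("scene","s6");crop(s,180,170,420,350,3.3,"c6")
E
```

```text
BEAM slope -0.0251 z@fulc 0.0818 n 1234 ends a -0.1085 0.1370 (max 0.1375) xmean 0.0030
t 10.08 TCP stand x 0.0019 y -0.2008 z 0.1735 F [0.05 0.4  0.96] toolz.SY 1.0 toolx.SX 1.0
BEAM slope -0.0160 z@fulc 0.0819 n 1234 ends a -0.1084 0.1363 (max 0.1369) xmean 0.0031
```

View pics/c6.png

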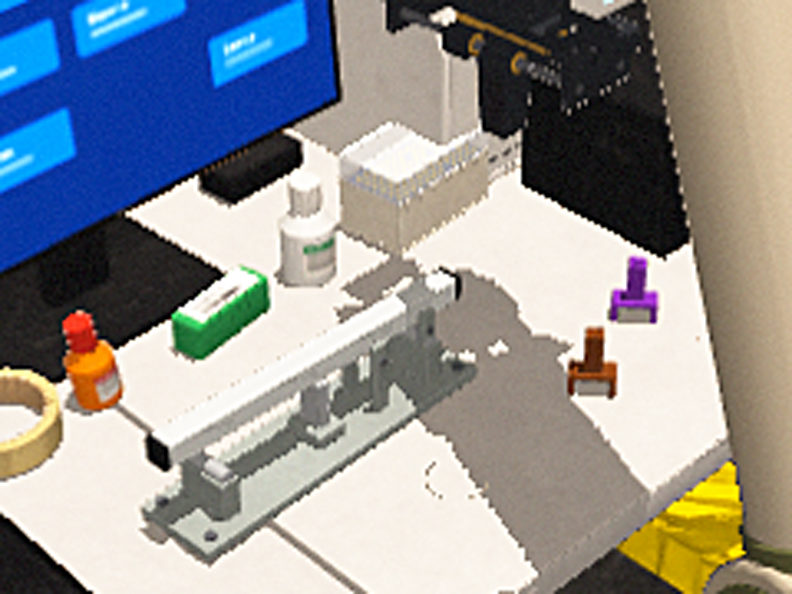

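```bash
python3 - <<'E'
from h import *
a=np.radians(-82.6); print(sensors.sense()["joint_pos"].round(2))
d,w=delta([.418,-.2665,.175],goalR([np.cos(a),np.sin(a),0]))
E
```

```text
[-0.28  0.46  1.47  0.    1.21 -0.33]
t 10.18 pos [ 0.5642 -0.0408  0.169 ] d mm [-156.6   -6.3 -218.6] rot [-1.000e-03  1.488e+00 -3.000e-03] n rows>= 11.9
```

Call:
drive_tool --pt "-12 -5 -17 0 0.115 0 0" --pt "-24 -7 -34 0 0.23 0 0" --pt "-36 -7 -51 0 0.345 0 0" --pt "-48 -7 -68 0 0.46 0 0" --pt "-60 -7 -85 0 0.575 0 0" --pt "-72 -7 -102 0 0.69 0 0.1" --pt "-84 -7 -118 0 0.805 0 0.3" --pt "-96 -7 -134 0 0.92 0 0.5"

```text
time: 10.85
tool_pos: [0.4731, -0.1799, 0.1738]
tool_rot: [-0.639, 0.303, -0.299, 0.641]
contact_force: [0.5, 0.2, 0.1]
finger_gap: 0.209
```

```bash
python3 - <<'E'
from h import *
a=np.radians(-82.6); 
d,w=delta([.418,-.2665,.15],goalR([np.cos(a),np.sin(a),0]));beam();beam()
E
```

```text
t 10.85 pos [ 0.4731 -0.1799  0.1738] d mm [ 31.7  23.6 -97.7] rot [ 0.002  0.562 -0.006] n rows>= 4.5
BEAM slope -0.0082 z@fulc 0.0818 n 1413 ends a -0.1411 0.1361 (max 0.1369) xmean 0.0026
BEAM slope -0.0101 z@fulc 0.0817 n 1404 ends a -0.1411 0.1360 (max 0.1372) xmean 0.0025
```

Call:
drive_tool --pt "6 2 -17 0 0.1 0 0.5" --pt "12 4 -34 0 0.2 0 0.5" --pt "18 8 -51 0 0.3 0 0.5" --pt "24 13 -68 0 0.4 0 0.5" --pt "29 18 -85 0 0.5 0 0.5" --pt "31.7 23 -97 0 0.56 0 0.5" --pt "31.7 23.6 -97.7 0 0.562 0 0.5"

```text
time: 11.53
tool_pos: [0.4168, -0.2677, 0.1483]
tool_rot: [-0.531, 0.47, -0.463, 0.531]
contact_force: [0.1, -0.1, 0.2]
finger_gap: 0.498
```

```bash
python3 - <<'E'
from h import *
a=np.radians(-82.6); 
beam();d,w=delta([.418,-.2665,.024],goalR([np.cos(a),np.sin(a),0]));
t=cap("top","t7");s=cap("scene","s7");crop(s,330,200,460,330,5,"c7")
E
```

```text
BEAM slope -0.0057 z@fulc 0.0817 n 1409 ends a -0.1411 0.1359 (max 0.1367) xmean 0.0025
t 11.58 pos [ 0.4174 -0.2671  0.1488] d mm [  0.4 124.8   1.4] rot [ 0.005  0.003 -0.007] n rows>= 3.0
```

View pics/s7.png

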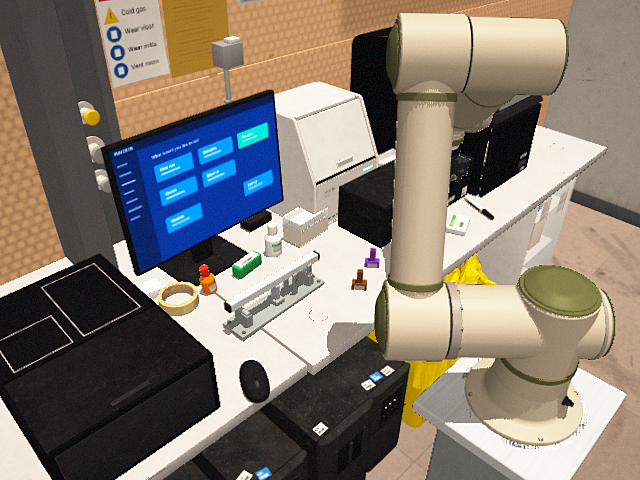

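View pics/t7.png

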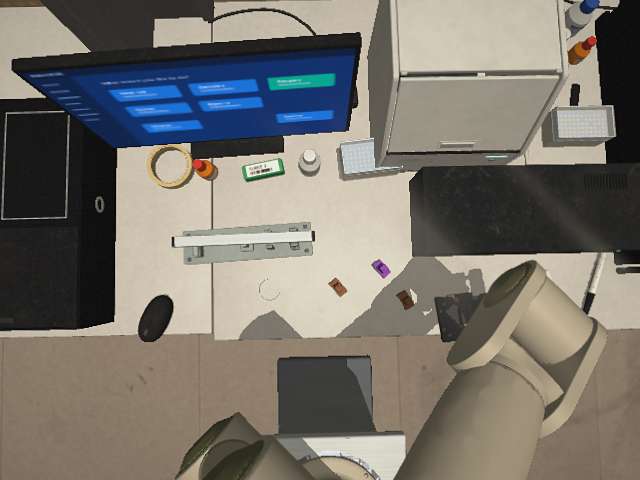

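Call:
drive_tool --pt "0.2 30 0.7 0 0 0 0.5" --pt "0.4 65 1.4 0.005 0.003 -0.007 0.5" --pt "0.4 95 1.4 0.005 0.003 -0.007 0.5" --pt "0.4 112 1.4 0.005 0.003 -0.007 0.5" --pt "0.4 120 1.4 0.005 0.003 -0.007 0.5" --pt "0.4 124 1.4 0.005 0.003 -0.007 0.5"

```text
time: 12.18
tool_pos: [0.4193, -0.2654, 0.025]
tool_rot: [0.532, -0.465, 0.466, -0.532]
contact_force: [-0.3, -0.6, 0.2]
finger_gap: 0.496
```

```bash
python3 - <<'E'
from h import *
a=np.radians(-82.6); 
d,w=delta([.418,-.2665,.024],goalR([np.cos(a),np.sin(a),0]));tcp()
t=load("t7");P=cloud(t);rel=P-F;aa=rel@SY;x=rel@SX
m=(abs(P[...,2]-.0815)<.006)&(abs(x)<.022)&(abs(aa)<.15)
k=np.polyfit(aa[m],x[m],1);print("beam centre line x(a)",k)
for lo in np.arange(-.13,.13,.04):
    q=m&(aa>lo)&(aa<lo+.04);print(lo.round(2),x[q].mean().round(4),np.percentile(x[q],[2,98]).round(4),P[...,2][q].mean().round(4))
print(cv2.minAreaRect((np.c_[x[m],aa[m]]*1000).astype(np.float32)))
E
```

```text
t 12.18 pos [ 0.4193 -0.2654  0.025 ] d mm [ 1.   1.  -1.5] rot [0.    0.004 0.   ] n rows>= 0.0
t 12.18 TCP stand x -0.1555 y -0.4172 z 0.0250 F [-0.29 -0.62  0.19] toolz.SY 0.0846 toolx.SX 0.0846
beam centre line x(a) [0.02942839 0.00282474]
-0.13 -0.0005 [-0.0103  0.0091] 0.0817
-0.09 0.0006 [-0.0092  0.0103] 0.0816
-0.05 0.002 [-0.0077  0.0119] 0.0815
-0.01 0.0031 [-0.0064  0.0128] 0.0816
0.03 0.0043 [-0.0052  0.0147] 0.0816
0.07 0.0055 [-0.0041  0.0154] 0.0817
0.11 0.0064 [-0.0029  0.0158] 0.0818
((3.590505599975586, -2.6416015625), (277.7161560058594, 21.660903930664062), 88.29558563232422)
```

Call:
drive_tool --pt "1 0.5 -1.5 0 0 0 0.3" --pt "1 0.5 -1.5 0 0 0 0.15" --pt "1 0.5 -1.5 0 0 0 0" --pt "1 0.5 -1.5 0 0 0 0" --pt "1 0.5 -1.5 0 0 0 0" --pt "1 0.5 -1.5 0 0 0 0" --pt "1 0.5 -1.5 0 0 0 0" --pt "1 0.5 -1.5 0 0 0 0" --squeeze 12

```text
time: 12.85
tool_pos: [0.4183, -0.2669, 0.0252]
tool_rot: [0.532, -0.465, 0.466, -0.532]
contact_force: [-1.1, 0.2, 7.3]
finger_gap: 0.157
```

```bash
python3 - <<'E'
from h import *
tcp();print(sensors.sense()["finger_gap"],"expect",14/88, sensors.sense()["tool_pos"])
t=load("top0")
for uv,z in(((196.1,246.4),.05),((247.1,248.6),.012),((247.1,248.6),.02)):
    p=atz(t,[uv],z)[0]; print(uv,z,((p-F)@SX).round(4),((p-F)@SY).round(4))
t7=load("t7");crop(t7,165,215,325,275,5,"ct7")
E
```

```text
t 12.85 TCP stand x -0.1566 y -0.4186 z 0.0252 F [-1.08  0.2   7.26] toolz.SY 0.0847 toolx.SX 0.0847
0.15724703561561473 expect 0.1590909090909091 [ 0.41827744 -0.2668647   0.02517389]
(196.1, 246.4) 0.05 -0.0031 0.0974
(247.1, 248.6) 0.012 -0.0122 0.0009
(247.1, 248.6) 0.02 -0.0128 -0.0003
```

View pics/ct7.png

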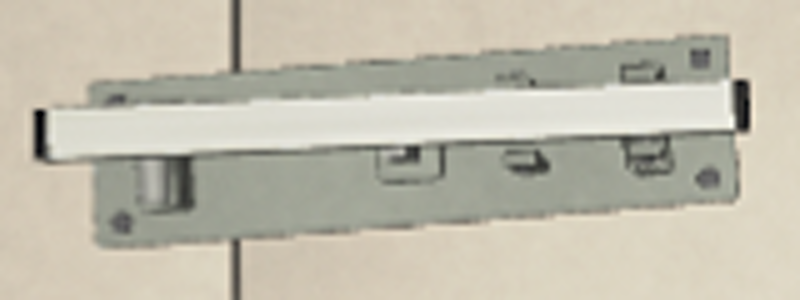

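Call:
drive_tool --pt "0 -3 0 0 0 0 0" --pt "0 -15 0 0 0 0 0" --pt "0 -40 0 0 0 0 0" --pt "0 -75 0 0 0 0 0" --pt "0 -110 0 0 0 0 0" --pt "0 -140 0 0 0 0 0" --pt "0 -150 0 0 0 0 0"

```text
time: 13.43
tool_pos: [0.4191, -0.2676, 0.1795]
tool_rot: [0.533, -0.463, 0.468, -0.532]
contact_force: [-0.1, 0.2, 0.3]
finger_gap: 0.159
```

```bash
cat >>h.py <<'E'
BA=np.radians(-88.9)
GR=goalR([np.cos(BA),np.sin(BA),0])
E
python3 - <<'E'
from h import *
tcp();print(sensors.sense()["finger_gap"]);beam()
G=F+.0029*SX; print(G)
delta([G[0],G[1],.17],GR)
E
```

```text
t 13.43 TCP stand x -0.1558 y -0.4194 z 0.1795 F [-0.07  0.18  0.34] toolz.SY 0.0848 toolx.SX 0.0848
0.15908910796661296
BEAM slope 0.0018 z@fulc 0.0818 n 1413 ends a -0.1411 0.1354 (max 0.1365) xmean 0.0025
[0.55709654 0.15904166 0.06      ]
t 13.48 pos [ 0.4191 -0.2676  0.1791] d mm [-404.5    7.3  193.6] rot [-0.005  0.115  0.006] n rows>= 10.8
```

Call:
drive_tool --pt "-15 0 7 0 0 0 0" --pt "-45 0 21 0 0.01 0 0" --pt "-80 0 38 0 0.02 0 0" --pt "-115 0 55 0 0.03 0 0" --pt "-150 0 72 0 0.045 0 0" --pt "-185 0 89 0 0.06 0 0" --pt "-220 0 105 0 0.075 0 0" --pt "-255 0 122 0 0.09 0 0"

```text
time: 14.15
tool_pos: [0.5056, 0.0034, 0.1763]
tool_rot: [0.511, -0.487, 0.491, -0.51]
contact_force: [0.2, -0.2, -0.2]
finger_gap: 0.158
```

```bash
python3 - <<'E'
from h import *
tcp();print(sensors.sense()["finger_gap"])
delta([.5571,.1590,.17],GR)
E
```

```text
t 14.15 TCP stand x -0.0562 y -0.1529 z 0.1763 F [ 0.2  -0.23 -0.19] toolz.SY -0.006 toolx.SX -0.006
0.157582052249325
t 14.15 pos [0.5056 0.0034 0.1763] d mm [-153.3    5.6   58.1] rot [-0.003  0.024  0.005] n rows>= 3.9
```

Call:
drive_tool --pt "-35 0 13 0 0.01 0 0" --pt "-70 2 27 0 0.015 0 0" --pt "-105 4 40 0 0.02 0 0" --pt "-132 5 50 -0.003 0.024 0.005 0" --pt "-147 5.6 56 -0.003 0.024 0.005 0" --pt "-153.3 5.6 58 -0.003 0.024 0.005 0" --pt "-153.3 5.6 58 -0.003 0.024 0.005 0" --pt "-153.3 5.6 58 -0.003 0.024 0.005 0"

```text
time: 14.82
tool_pos: [0.5565, 0.1583, 0.1691]
tool_rot: [0.505, -0.496, 0.495, -0.504]
contact_force: [0.2, -0.5, -0.1]
finger_gap: 0.157
```

```bash
python3 - <<'E'
from h import *
tcp()
delta([.5571,.1590,.115],GR)
t=cap("top","t8");s=cap("scene","s8");crop(s,180,170,380,340,4,"c8");beam(t)
E
```

```text
t 14.82 TCP stand x 0.0023 y -0.0007 z 0.1691 F [ 0.16 -0.52 -0.13] toolz.SY -0.03 toolx.SX -0.03
t 14.82 pos [0.5565 0.1583 0.1691] d mm [-0.7 54.1  0.7] rot [ 0.002 -0.     0.001] n rows>= 1.3
BEAM slope -0.0033 z@fulc 0.0814 n 361 ends a -0.1415 -0.0208 (max -0.0207) xmean 0.0007
```

View pics/c8.png

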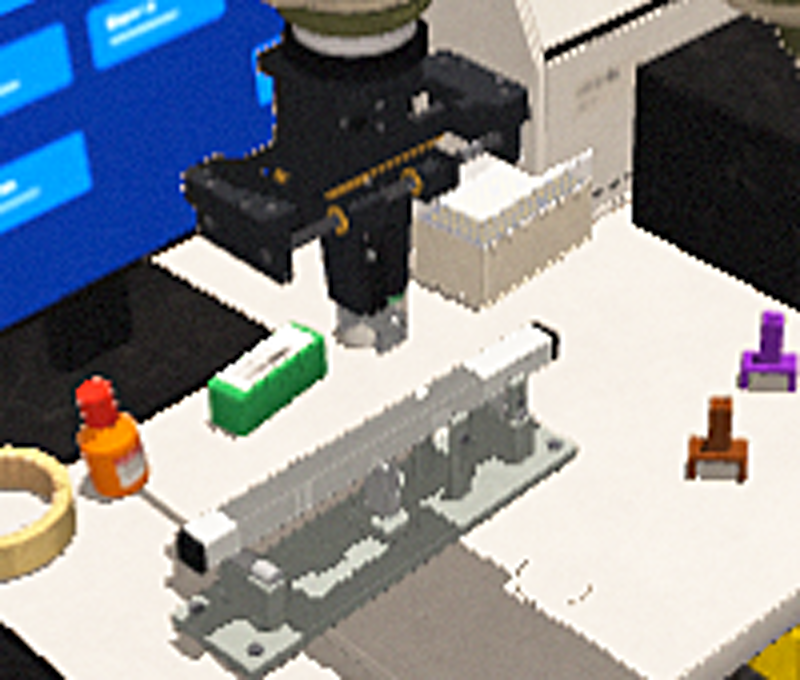

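View pics/t8.png

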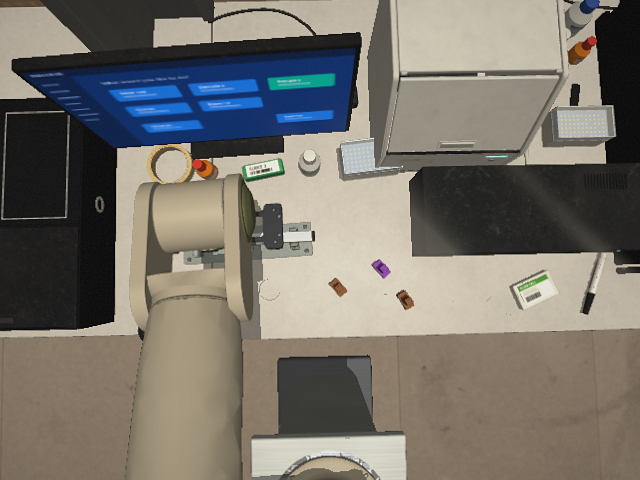

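Call:
drive_tool --pt "-0.3 12 0.3 0 0 0 0" --pt "-0.7 30 0.7 0.002 0 0.001 0" --pt "-0.7 45 0.7 0.002 0 0.001 0" --pt "-0.7 55 0.7 0.002 0 0.001 0" --pt "-0.7 59 0.7 0.002 0 0.001 0" --pt "-0.7 60 0.7 0.002 0 0.001 0" --pt "-0.7 60 0.7 0.002 0 0.001 0"

```text
time: 15.5
tool_pos: [0.5576, 0.1582, 0.1102]
tool_rot: [-0.504, 0.495, -0.496, 0.505]
contact_force: [-1.1, -0.4, 0.4]
finger_gap: 0.155
```

```bash
cat >>h.py <<'E'
def boxlines(c,im,k,u0,v0,O,ax,lo,hi,col):
    P=np.array([[ (lo,hi)[i][0],(lo,hi)[j][1],(lo,hi)[l][2]] for i in(0,1) for j in(0,1) for l in(0,1)])
    W=O+P@ax.T; p=((proj(c,W)-[u0,v0]+.5)*k).round().astype(int)
    for a in range(8):
        for b in(1,2,4):
            if not a&b: cv2.line(im,tuple(map(int,p[a])),tuple(map(int,p[a|b])),col,1)
E
cat > ov.py <<'E'
from h import *
import sys
s=sensors.sense();T=R.from_quat(s["tool_rot"]).as_matrix()
tcp()
c=cap("scene",sys.argv[1])
u0,v0,u1,v1,k=240,200,340,290,7
im=cv2.resize(c["img"][v0:v1,u0:u1,::-1],None,fx=k,fy=k,interpolation=cv2.INTER_CUBIC)
cv2.imwrite(f"pics/{sys.argv[1]}_a.png",im)
ax=np.c_[T[:,2],-T[:,0],-T[:,1]]  # rider x,y,z
if (ax[:,0]@SX)<0: ax=np.c_[-ax[:,0],-ax[:,1],ax[:,2]]
O=s["tool_pos"]-.0252*ax[:,2]
r=O-F;print("rider pred stand x,y,z",(r@SX).round(4),(r@SY).round(4),r[2].round(4))
for lo,hi in(((-.018,-.010,0),(-.013,.010,.014)),((.013,-.010,0),(.018,.010,.014)),((-.018,-.010,.014),(.018,.010,.019))):
    boxlines(c,im,k,u0,v0,O,ax,lo,hi,(0,0,255))
b=np.radians(1.11);bax=np.c_[[np.cos(b),np.sin(b),0],[-np.sin(b),np.cos(b),0],[0,0,1]]
boxlines(c,im,k,u0,v0,F+.0029*SX+[0,0,.01],bax,(-.01,-.1425,-.01),(.01,.1375,.01),(255,0,0))
cv2.imwrite(f"pics/{sys.argv[1]}_o.png",im)
E
python3 ov.py s9
```

```text
t 15.50 TCP stand x 0.0034 y -0.0009 z 0.1102 F [-1.09 -0.35  0.44] toolz.SY -0.0317 toolx.SX -0.0317
rider pred stand x,y,z 0.0034 -0.0008 0.025
```

View pics/s9_a.png

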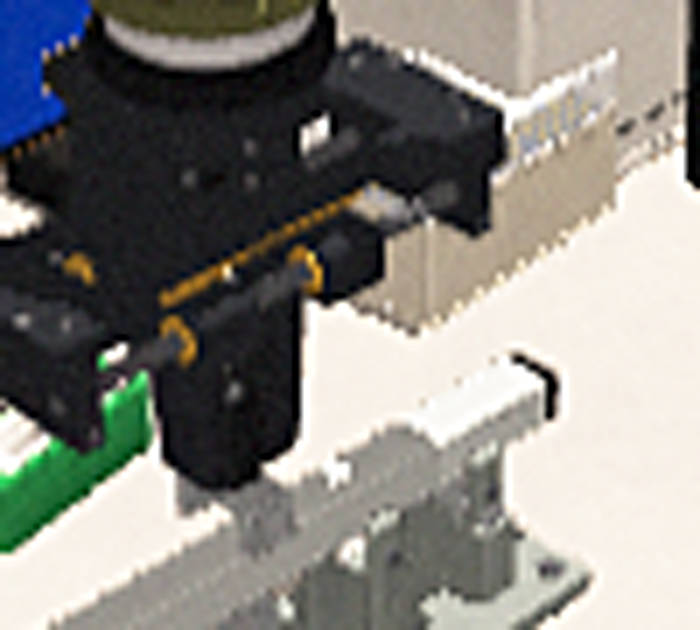

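View pics/s9_o.png

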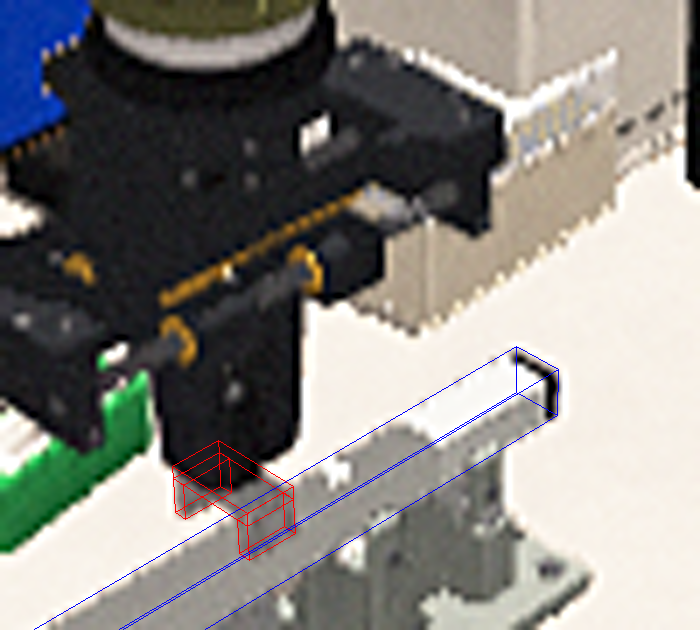

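Call:
drive_tool --pt "-0.5 2 -0.2 0 0 0 0" --pt "-0.9 4 -0.4 0 0 0 0" --pt "-0.9 6 -0.4 0 0 0 0" --pt "-0.9 8 -0.4 0 0 0 0" --pt "-0.9 10 -0.4 0 0 0 0" --pt "-0.9 11 -0.4 0 0 0 0" --pt "-0.9 12 -0.4 0 0 0 0" --pt "-0.9 12 -0.4 0 0 0 0"

```text
time: 16.22
tool_pos: [0.5573, 0.1592, 0.0983]
tool_rot: [-0.504, 0.495, -0.496, 0.505]
contact_force: [-0.1, 0.0, -1.1]
finger_gap: 0.16
```

```bash
python3 ov.py s10; python3 - <<'E'
from h import *
beam();delta([.5571,.1590,.0922],GR)
E
```

```text
t 16.22 TCP stand x 0.0031 y 0.0002 z 0.0983 F [-0.14  0.01 -1.05] toolz.SY -0.0315 toolx.SX -0.0315
rider pred stand x,y,z 0.0032 0.0002 0.0131
BEAM slope -0.0002 z@fulc 0.0816 n 346 ends a -0.1415 -0.0340 (max -0.0333) xmean 0.0002
t 16.32 pos [0.5574 0.1592 0.0985] d mm [ 0.2  6.3 -0.3] rot [-0.002 -0.002 -0.   ] n rows>= 0.2
```

View pics/s10_a.png

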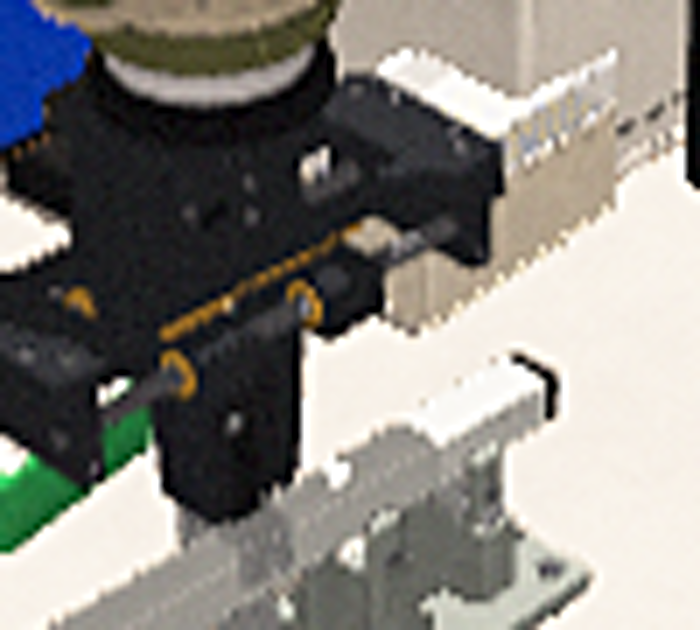

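Call:
drive_tool --pt "0 1.5 -0.1 0 0 0 0" --pt "0 3 -0.2 0 0 0 0" --pt "0 4 -0.2 0 0 0 0" --pt "0 5 -0.2 0 0 0 0" --pt "0 5.5 -0.2 0 0 0 0" --pt "0 6 -0.2 0 0 0 0" --pt "0 6 -0.2 0 0 0 0"

```text
time: 16.9
tool_pos: [0.5572, 0.1592, 0.0925]
tool_rot: [-0.504, 0.495, -0.496, 0.505]
contact_force: [0.3, -0.4, 0.2]
finger_gap: 0.161
```

```bash
python3 - <<'E'
from h import *
tcp();beam();tcp()
E
```

```text
t 16.90 TCP stand x 0.0030 y 0.0002 z 0.0925 F [ 0.33 -0.43  0.17] toolz.SY -0.0315 toolx.SX -0.0315
BEAM slope 0.0116 z@fulc 0.0828 n 347 ends a -0.1414 -0.0357 (max -0.0355) xmean 0.0001
t 16.95 TCP stand x 0.0030 y 0.0002 z 0.0925 F [ 0.87  0.47 -0.73] toolz.SY -0.0315 toolx.SX -0.0315
```

```bash
python3 ov.py s11; python3 - <<'E'
from h import *
beam();beam()
E
```

```text
t 16.95 TCP stand x 0.0030 y 0.0002 z 0.0925 F [ 0.87  0.47 -0.73] toolz.SY -0.0315 toolx.SX -0.0315
rider pred stand x,y,z 0.0031 0.0002 0.0073
BEAM slope -0.0001 z@fulc 0.0819 n 348 ends a -0.1415 -0.0358 (max -0.0357) xmean 0.0002
BEAM slope 0.0017 z@fulc 0.0820 n 345 ends a -0.1415 -0.0358 (max -0.0357) xmean 0.0002
```

View pics/s11_o.png

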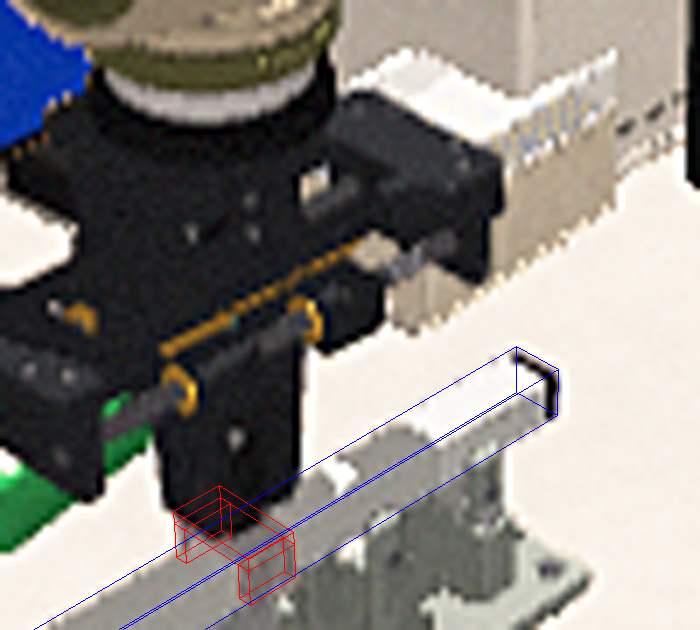

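Call:
drive_tool --pt "0 0.5 0 0 0 0 0" --pt "0 0.9 0 0 0 0 0" --pt "0 0.9 0 0 0 0 0.17" --pt "0 0.9 0 0 0 0 0.19" --pt "0 0.9 0 0 0 0 0.22" --pt "0 0.9 0 0 0 0 0.26" --pt "0 0.9 0 0 0 0 0.3" --pt "0 0.9 0 0 0 0 0.3"

```text
time: 17.77
tool_pos: [0.5573, 0.1592, 0.0917]
tool_rot: [-0.504, 0.495, -0.496, 0.505]
contact_force: [0.1, 0.3, -0.5]
finger_gap: 0.3
```

```bash
python3 ov.py s12; python3 - <<'E'
from h import *
beam();beam();tcp()
E
```

```text
t 17.77 TCP stand x 0.0031 y 0.0002 z 0.0917 F [ 0.1   0.27 -0.53] toolz.SY -0.0315 toolx.SX -0.0315
rider pred stand x,y,z 0.0032 0.0002 0.0065
BEAM slope 0.0049 z@fulc 0.0822 n 348 ends a -0.1415 -0.0358 (max -0.0357) xmean 0.0002
BEAM slope 0.0048 z@fulc 0.0821 n 347 ends a -0.1415 -0.0357 (max -0.0356) xmean 0.0001
t 17.92 TCP stand x 0.0031 y 0.0002 z 0.0917 F [-0.36 -0.11 -0.76] toolz.SY -0.0315 toolx.SX -0.0315
```

View pics/s12_a.png

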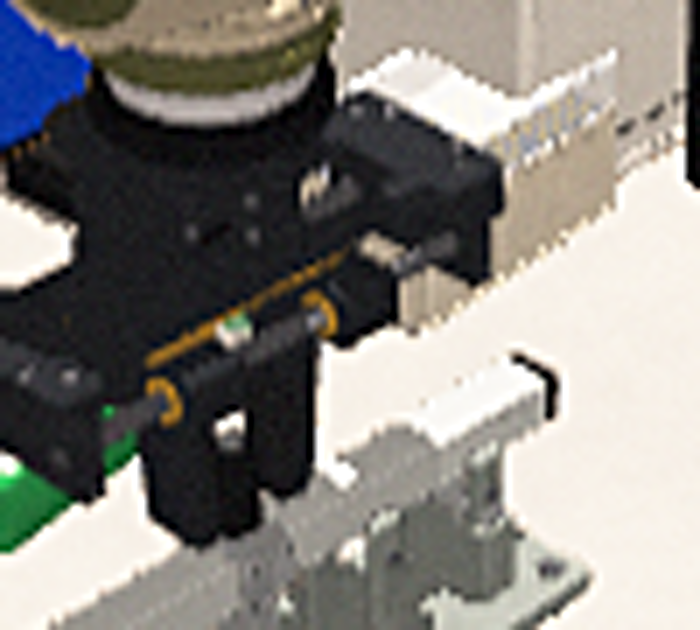

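Released, with the fingers clear of the post at about px (237,490). I raise the tool straight up.

Call:
drive_tool --pt "0 -2 0 0 0 0 0.3" --pt "0 -6 0 0 0 0 0.3" --pt "0 -14 0 0 0 0 0.3" --pt "0 -28 0 0 0 0 0.3" --pt "0 -48 0 0 0 0 0.3" --pt "0 -75 0 0 0 0 0.3" --pt "0 -105 0 0 0 0 0.3" --pt "0 -130 0 0 0 0 0.3"

```text
time: 18.58
tool_pos: [0.557, 0.1592, 0.2246]
tool_rot: [-0.503, 0.495, -0.497, 0.506]
contact_force: [0.8, -0.2, 0.1]
finger_gap: 0.301
```

```bash
python3 - <<'E'
from h import *
beam();tcp();s=cap("scene","s13");crop(s,180,170,380,340,4,"c13")
E
```

```text
BEAM slope -0.0036 z@fulc 0.0813 n 371 ends a -0.1415 -0.0159 (max -0.0135) xmean -0.0004
t 18.63 TCP stand x 0.0044 y 0.0003 z 0.2295 F [ 0.59 -0.18  5.53] toolz.SY -0.0313 toolx.SX -0.0313
```

View pics/c13.png

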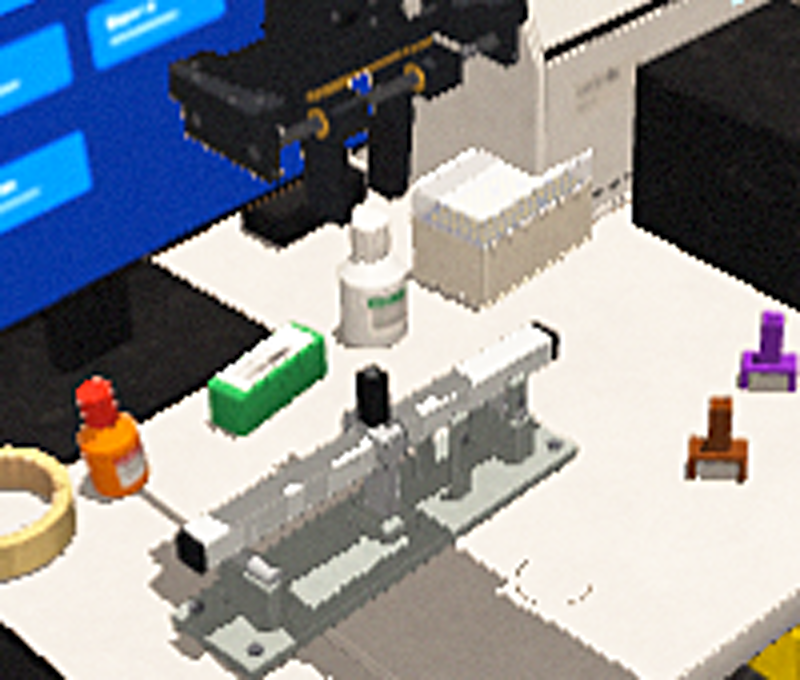

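The rider stands astride the level beam above the fulcrum, with its post at about px (372,395). I move the arm aside for a last top view.

Call:
drive_tool --pt "20 -5 0 0 0 0 0.3" --pt "55 -5 -10 0 0 0 0.3" --pt "90 -5 -20 0 0 0 0.3" --pt "125 -5 -30 0 0 0 0.3" --pt "160 -5 -40 0 0 0 0.3" --pt "195 -5 -50 0 0 0 0.3" --pt "220 -5 -55 0 0 0 0.3" --pt "225 -5 -55 0 0 0 0.3"

```text
time: 19.35
tool_pos: [0.5064, -0.0697, 0.231]
tool_rot: [-0.501, 0.494, -0.499, 0.506]
contact_force: [0.3, 0.4, -0.2]
finger_gap: 0.3
```

```bash
python3 - <<'E'
from h import *
t=cap("top","t14");beam(t);beam();tcp();crop(t,165,215,325,275,5,"ct14")
P=cloud(t);rel=P-F;a=rel@SY;x=rel@SX
m=(P[...,2]>.105)&(P[...,2]<.14)&(abs(x)<.03)&(abs(a)<.05);print("post",m.sum(),a[m].mean(),x[m].mean(),P[m][:,2].max(),np.percentile(P[m][:,2],90))
m=(P[...,2]>.07)&(P[...,2]<.095)&(abs(x-.003)>.0125)&(abs(x)<.03)&(abs(a)<.03);print("bridge ears",m.sum(),a[m].mean(),a[m].min(),a[m].max(),x[m].min(),x[m].max(),P[m][:,2].mean())
E
```

```text
BEAM slope 0.0011 z@fulc 0.0818 n 1283 ends a -0.1395 0.1358 (max 0.1367) xmean 0.0025
BEAM slope 0.0014 z@fulc 0.0818 n 1272 ends a -0.1396 0.1356 (max 0.1368) xmean 0.0025
t 19.45 TCP stand x -0.0580 y -0.2235 z 0.2310 F [0.1 0.5 1.1] toolz.SY -0.0334 toolx.SX -0.0334
post 67 -0.0005702416545898795 0.003405387858868461 0.12435224592339333 0.12219211061160432
bridge ears 71 -0.0007083121952666334 -0.01028179074553735 0.009743393330166134 -0.014551388479176237 0.021804478304010295 0.0850750232651438
```

View pics/ct14.png

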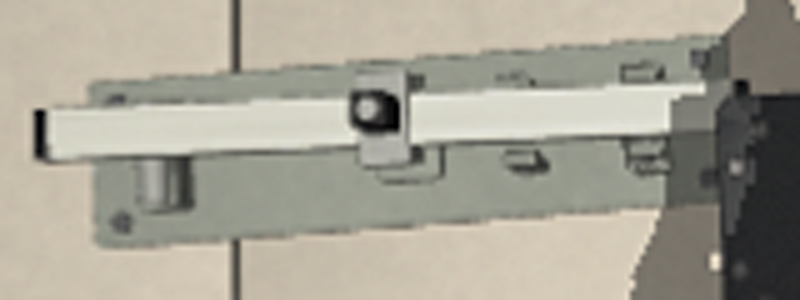

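View pics/t14.png

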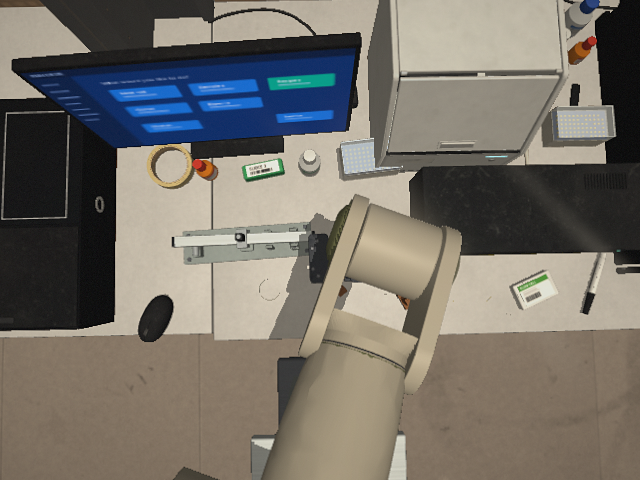

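```bash
python3 - <<'E'
from h import *
ax=np.c_[SX,SY,[0,0,1]];B=F*[1,1,0]
for n,(u0,v0,u1,v1) in(("s13",(220,235,330,345)),("t14",(175,215,325,275))):
    c=load(n);k=5 if n=="t14" else 7
    im=cv2.resize(c["img"][v0:v1,u0:u1,::-1],None,fx=k,fy=k,interpolation=cv2.INTER_CUBIC)
    D=lambda lo,hi,col:boxlines(c,im,k,u0,v0,B,ax,lo,hi,col)
    D((-.035,-.135,0),(.035,.135,.01),(0,0,255))
    D((-.01,-.005,.055),(.01,.005,.06),(255,0,0))
    for y in(.1,-.1): D((-.02,y-.006,.044),(.02,y+.006,.05),(0,200,0))
    for y in(-.1,-.05): D((-.016,y-.007,.06),(-.012,y+.007,.07),(255,0,255))
    cv2.imwrite(f"pics/st_{n}.png",im)
E
```

```text
(no output)
```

View pics/st_s13.png

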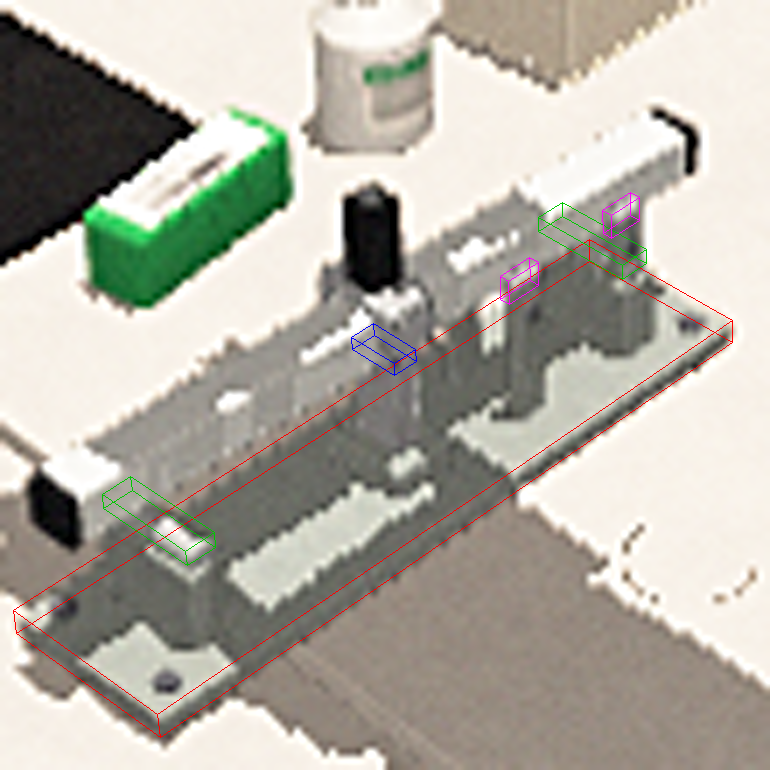

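View pics/st_t14.png

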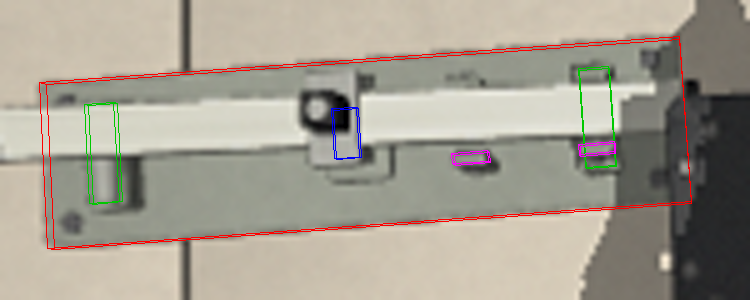

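```bash
python3 - <<'E'
from cell import env
print(env.job_done())
E
```

```text
the job is handed in; nothing more can be done
None
```

I nudged the beam by its low end about 50 mm in small pushes. It tipped up, rocked for a couple of seconds and came to rest level on the fulcrum by itself. I then set the steel rider astride it above the fulcrum, backed the arm off and handed the job in at about 19.5 s. No verdict was reported.

**Last checks before handing in:**
- **Beam:** the measured slope was about 0.001 rad, well inside the 0.035 rad limit. Its centre line sits about 3 mm to the +x side at the fulcrum.
- **Rider:** it measured 0.6 mm off the fulcrum along the beam, and in line with the beam across it to within about a millimetre. The depth data puts its bridge and post at about the heights of a fully seated rider.
- **Stand position:** the model laid over both camera pictures matched the plate, rests and cheeks to about 1.3 mm. An earlier rough pixel reading of one rest had differed by 2.6 mm, which is still within the 6 mm allowed.
- **Other objects:** the bottles, slide case and mouse look unmoved in the pictures; I did not measure them. The arm was clear of everything.

**What went wrong on the way:** during the first long push the finger held the low end down and lifted the beam slightly off the fulcrum (slope 0.12 rad, about 8 N at the tool). I backed off, the slope returned to normal, and the later pushes followed the beam's slant.

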